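# Load a setting gauge under the sprung hold-down finger

## Task

Pick up the steel setting gauge by its black grip block and slide it flat along the bed of the checking fixture, bevelled nose first, so that its nose pushes up the sprung hold-down finger and passes beneath its roller. Keep sliding, gently, until the nose has pushed the small sprung plunger of the end stop fully in, then let go so that the finger bears down on the gauge and holds it there. Lift the finger only with the gauge, do not ram the end stop, and leave the other things on the bench where they stand.

Things in the scene. Friction and masses are not known exactly. Their poses are not given: they have to be found in the camera images.
- gauge_grip (a point): Gauge, loose, 0.2 kg: steel blade 120 long (x), 30 wide, 14 thick; black grip block at the rear, 22 long x 30 wide (y), top 45 above the underside. The front 21 slope down (25 deg) to a blunt nose 4 high. This point: in the block, 30 above the underside, mid-width; the nose is 109 ahead along +x (block to nose), z up. Grasp the block across its 30 width.
- fixture: Checking fixture, fixed: aluminium bed plate 220 x 70, its top (the bed) 12 above the bench, from x = -110 to +110 in its frame. Origin on the bench, on the centre line. The gauge goes in towards +x, its x along the fixture's x. The finger's roller lies across the centre line at x = 0. All of it is under 60 high.
- channel_mouth (a point): Mouth of the fixture's channel, on the bed's surface on the centre line, at fixture x = -35 (35 before the roller); axes as the fixture's. Two guide rails, 8 high, 33 apart (gauge 30), run from fixture x = -22 to +40; their flared ends begin at this mouth.
- hold_finger (a joint): Angle (rad) of the sprung finger: steel arm hinged at fixture x = +75, reaching 75 back to a free-turning roller, 14 diameter. 0 = down on its own stop, 6 mm between roller and bed; about 0.11 on the gauge's 14 mm. Presses with 5 N at 0, 7 N on the gauge. Getting the bevel under it takes some 10 to 20 N along x, sliding on 0 to 16 N (by how hard it is borne down).
- stop_plunger (a joint): Travel (m) of the end stop's plunger along +x: 0 free, 0.005 fully in; spring 1.6 to 2.6 N, so the finger's hold keeps the gauge there. Its free face is at fixture x = +34 to +64: the dark stop block was clamped anywhere there and must be felt for. Fully in, the push rises steeply; over 12 N on the stop is ramming.
- weight_200: Bystander: small steel calibration weight with a knob, 33 diameter x 48 tall, origin under its centre. Stays where it is.
- timer: Bystander: flat white timer 62x68x22, origin under its centre. Stays where it is.
- bottle_c: Bystander: white bottle with a cap, 44 diameter x 66 tall, origin under its centre. Stays where it is.
Not all that is in view belongs to the job. Of the things shaped like the part that bears gauge_grip, the bare steel one is meant.

How it is judged:
By the outcome, as a careful person would: the job done as asked, in the order asked, and still so for the second after the job is handed in, with the robot touching nothing.
It also fails if it takes over 64 s, if anything falls off the work surface, if the arm or the gripper's body presses on something with over 40 N, if the wrist force passes 120 N, or if a joint passes its speed limit or range.

## Robot

A 6-joint arm with a two-finger parallel gripper is mounted at the origin on a cart in front of the work surface, level with it; the furniture and walls round the work are solid. World frame = base frame: x ahead of the robot, y to its left, z up, the work surface at z = 0. Lengths are in m, angles in rad, forces in N, time in s.
With the tool pointing down it reaches from about 0.275 to 0.75 m from the base axis. Payload 10.2 kg.
Tool frame: the origin (TCP) lies at the very end of the fingers, on their centre line; the grasp point (between the pads) lies 19 mm behind it; z points along the fingers, y is the line along which they close (so a half turn about z gives the same grasp; the last joint's range is limited). The gripper opens to 88 mm and grips with 3 to 60 N. Pads are 18 mm wide; open, the fingers measure 123 mm over their backs; the gripper's body (75 mm by 187 mm) begins 45 mm behind the grasp point.
Start: joints at [0.923, 0.313, 1.498, -0, 1.331, -0.223], TCP at [0.216, 0.478, 0.214] pointing down, gripper open.
Joint ranges: [-2.94, 2.94], [-0.97, 2.17], [0.19, 2.56], [-1.23, 4.37], [0.02, 3.11], [-2.88, 2.88]. Speed limits (rad/s): [2.39, 2.39, 3.01, 3.14, 3.14, 3.14].

## Interface

Orientations are given as a unit quaternion [x, y, z, w].
In Python, from bench import monitor, capture, job gives the robot as it stands.
- The arm moves only by the shell command python3 -m pendant 'ROWS' [FORCE]. ROWS is JSON, one flat list of numbers, 7 for each row, row after row: the turn, a rotation vector about the tool's x, y, z in rad, then the shift along the tool's x, y, z in m, then the closure, from -1 (fully open) to 1 (shut). A call has 1 to 12 rows; each row shifts and turns the commanded pose from where the row before left it, along the tool's axes as they then stand; what a row does not reach is not made up. A row lasts 1/10 s, in which the tool goes at most 50 mm and 8.59 degrees, less where a joint would pass 70% of its speed; a pose out of reach is approached as far as the arm can. A call is refused whole if a number of a shift passes 0.05 or a number of a turn 0.15, either way. A call with a gripper value outside its range is refused whole. The fingers move at their own pace and stop on an object; FORCE is the grip in N (left out, the last holds). Time passes only in rows, so rows that do not move let the fingers close. It gives the time, the measured TCP pose, the force, the opening and the grip force at its end, in the units of the state.
- monitor.get_state(): the state, without advancing time (a new reading comes with each control period).
- capture(name): name is "scene" or "top" or "wrist"; returns a dict with "frame" (400x640x3 uint8, red, green, blue), "z_map" (400x640 float32, m along the optical axis (not along the pixel's ray), 0 where there is no reading), "fx", "fy", "cx", "cy" (pixels), "R" (3x3) and "t" (3): a world point X has camera coordinates R X + t. Camera axes: x right, y down, z forward; pixel columns grow to the right and rows downward; lengths in m; the calibration is good to about 2 mm. A picture is of the moment at which its call begins.
- job.finish_job(): hands the job in; it is judged then, once.
The state is a dict: "clock": time; "q": joint angles; "qvel": joint speeds; "effort": joint torques, N m; "position": TCP position; "tool_rot": TCP orientation; "force": force on the tool from outside, world axes, zero at the start; "ft_torque": the same for the moment, N m; "grip_width": opening from 0.0 (shut) to 1.0 (fully open); "grip_force": force on a finger pad.
Only numpy, scipy, OpenCV 4.12 (cv2) and the standard library are available. Lean on these libraries where they do the work, as an engineer would, in place of code of your own. Each camera call takes 0.05 s, during which the arm holds its last target. There are 200 camera calls.

## Working session

There is one attempt and no reset: what is moved stays moved. The work goes in short steps, Python scripts to look and compute and a shell command to move; the robot and the scene stay as the last step left them, time stands still between calls to the robot, and variables do not carry over. Pictures are saved under pics/ and viewed, at most 10 in all, crops included, and the job is handed in when it is done.

```bash
ls; mkdir -p pics; cat > h.py <<'E'
from bench import monitor, capture, job
import numpy as np, cv2, pickle
def snap(n):
    c=capture(n); pickle.dump(c,open(f'pics/{n}.pkl','wb')); return c
def pt(c,u,v,z=None):
    R,t=np.array(c['R']),np.array(c['t'])
    ray=np.array([(u-c['cx'])/c['fx'],(v-c['cy'])/c['fy'],1.])
    if z is None:
        return R.T@(ray*c['z_map'][int(v),int(u)]-t)
    o=-R.T@t; d=R.T@ray
    return o+d*(z-o[2])/d[2]
E
python3 - <<'E'
from h import *
a=snap('top');b=snap('scene')
cv2.imwrite('pics/top1.png',a['frame'][:,:,::-1]);cv2.imwrite('pics/scene1.png',b['frame'][:,:,::-1])
s=monitor.get_state();print(s['clock'],s['position'],s['tool_rot'],s['force'],s['grip_width'])
for c in(a,b):print(-np.array(c['R']).T@c['t'],c['fx'])
E
```

```text
pics
0.1 [0.21624949 0.47814095 0.21335662] [ 2.10794507e-01  9.77530245e-01 -4.97737685e-04 -2.20309254e-04] [0.36956809 0.7540419  0.02214023] 0.999692924287109
[0.50517103 0.1071841  1.11418517] 428.86748250838104
[-0.03239988 -0.23339723  0.58256982] 375.4327764987926
```

View pics/top1.png

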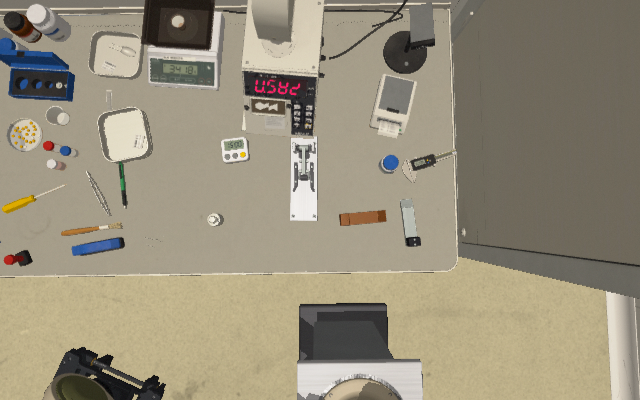

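View pics/scene1.png

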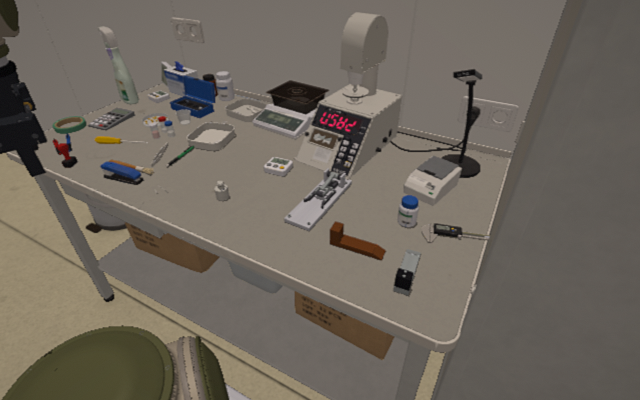

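The top view shows the fixture at about (304,180) with the bed's entry at the bottom, and the bare gauge at about (410,222) with its grip at (413,240). The brown one is a decoy. I'll enlarge both.

```bash
python3 - <<'E'
from h import *
c=pickle.load(open('pics/top.pkl','rb'))
f=c['frame'][130:255,275:435,::-1]
cv2.imwrite('pics/crop1.png',cv2.resize(f,None,fx=4.8,fy=4.8,interpolation=cv2.INTER_CUBIC))
print(np.round(c['R'],3))
for p in[(304,215),(304,180),(411,242),(407,210),(390,163),(214,219),(235,150)]:print(p,pt(c,*p).round(4))
E
```

```text
[[-0.012 -1.    -0.006]
 [-0.998  0.013 -0.06 ]
 [ 0.06   0.005 -0.998]]
(304, 215) [0.5239 0.1376 0.0122]
(304, 180) [0.6135 0.1364 0.0177]
(411, 242) [ 0.4532 -0.1276  0.046 ]
(407, 210) [ 0.5333 -0.126   0.0162]
(390, 163) [ 0.6478 -0.0764  0.0678]
(214, 219) [0.5161 0.3612 0.0446]
(235, 150) [0.6935 0.3136 0.0181]
```

View pics/crop1.png

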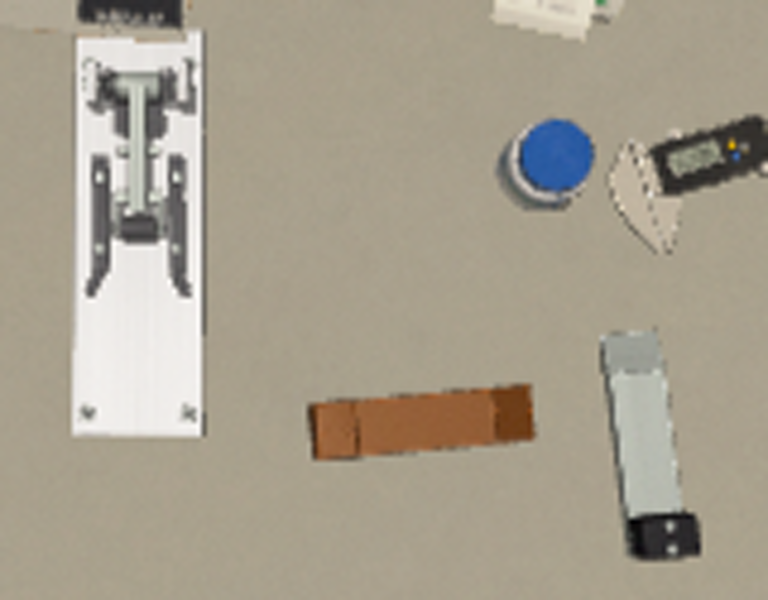

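```bash
cat > m.py <<'E'
from h import *
c=pickle.load(open('pics/top.pkl','rb'))
def P(x,y,z): return pt(c,275+(x+.5)/4.8-.5,130+(y+.5)/4.8-.5,z)
bl,br,tl,tr=[P(x,y,.012) for x,y in((72,436),(204,436),(77,35),(204,30))]
print('bed',bl.round(4),br.round(4),tl.round(4),tr.round(4))
near=(bl+br)/2;far=(tl+tr)/2;d=far-near
print('len',np.linalg.norm(d),'w',np.linalg.norm(bl-br),np.linalg.norm(tl-tr),'yaw',np.degrees(np.arctan2(d[1],d[0])),'center',(near+far)/2)
g=[P(x,y,z) for x,y,z in((642,516,.045),(697,513,.045),(700,553,.045),(645,557,.045),(609,375,.014),(663,370,.014),(602,338,.004),(656,330,.004))]
for p in g:print(p.round(4))
b=sum(g[:4])/4;n=sum(g[6:])/2;s=sum(g[4:6])/2
print('block',b,'nose',n,'d',np.linalg.norm((n-b)[:2]),'yaw',np.degrees(np.arctan2(*(n-b)[1::-1])),'yaw shoulder',np.degrees(np.arctan2(*(s-b)[1::-1])))
print('roller',P(140,230,.020),'hood lip', [P(x,y,.0) for x,y in((90,290),(190,290))])
from scipy.spatial.transform import Rotation as R
s=monitor.get_state();r=R.from_quat(s['tool_rot']);print(r.as_matrix().round(3),s['position'])
E
python3 m.py
```

```text
bed [0.5104 0.1747 0.012 ] [0.5095 0.1041 0.012 ] [0.727 0.17  0.012] [0.7288 0.1013 0.012 ]
len 0.21795724680732426 w 0.07058493129796688 0.0687653009723848 yaw -0.9791107427019484 center [0.61890239 0.13753869 0.012     ]
[ 0.4653 -0.1216  0.045 ]
[ 0.4665 -0.15    0.045 ]
[ 0.4459 -0.151   0.045 ]
[ 0.4442 -0.1226  0.045 ]
[ 0.5394 -0.1125  0.014 ]
[ 0.5417 -0.1414  0.014 ]
[ 0.5597 -0.1112  0.004 ]
[ 0.5636 -0.1404  0.004 ]
block [ 0.45549848 -0.13628771  0.045     ] nose [ 0.56164365 -0.12584541  0.004     ] d 0.10665757118899533 yaw 5.618534832579633 yaw shoulder 6.261440669978452
roller [0.61971209 0.1368991  0.02      ] hood lip [array([0.58944063, 0.16494409, 0.        ]), array([0.58875059, 0.11066266, 0.        ])]
[[-0.911  0.412 -0.001]
 [ 0.412  0.911 -0.001]
 [ 0.    -0.001 -1.   ]] [0.21624949 0.47814095 0.21335662]
```

```bash
python3 -m pendant '[0,0,-0.044,0,0,0,-1, 0,0,-0.044,0,0,0,-1, 0,0,-0.044,0,0,0,-1, 0,0,-0.044,0,0,0,-1, 0,0,-0.044,0,0,0,-1, 0,0,-0.044,0,0,0,-1, 0,0,-0.044,0,0,0,-1, 0,0,-0.044,0,0,0,-1, 0,0,-0.044,0,0,0,-1, 0,0,-0.044,0,0,0,-1, 0,0,-0.044,0,0,0,-1, 0,0,-0.044,0,0,0,-1]' 15
python3 -m pendant '[0,0,0,-0.004,-0.014,0,-1, 0,0,0,-0.0075,-0.0275,0,-1, 0,0,0,-0.0075,-0.0275,0,-1, 0,0,0,-0.0075,-0.0275,0,-1, 0,0,0,-0.0075,-0.0275,0,-1, 0,0,0,-0.0075,-0.0275,0,-1, 0,0,0,-0.0075,-0.0275,0,-1, 0,0,0,-0.0075,-0.0275,0,-1, 0,0,0,-0.0075,-0.0275,0,-1, 0,0,0,-0.0075,-0.0275,0,-1, 0,0,0,-0.0075,-0.0275,0,-1, 0,0,0,-0.0075,-0.0275,0,-1]'
python3 -m pendant '[0,0,0,-0.0075,-0.0275,0,-1, 0,0,0,-0.0075,-0.0275,0,-1, 0,0,0,-0.0075,-0.0275,0,-1, 0,0,0,-0.0075,-0.0275,0,-1, 0,0,0,-0.0075,-0.0275,0,-1, 0,0,0,-0.0075,-0.0275,0,-1, 0,0,0,-0.0075,-0.0275,0,-1, 0,0,0,-0.0075,-0.0275,0,-1, 0,0,0,-0.0075,-0.0275,0,-1, 0,0,0,-0.0075,-0.0275,0,-1, 0,0,0,-0.005,-0.015,0,-1, 0,0,0,-0.003,-0.008,0,-1]'
```

```text
clock: 1.3
position: [0.2163, 0.4782, 0.2135]
tool_rot: [-0.052, 0.999, -0.0, -0.0]
force: [-0.4, 0.3, 0.0]
grip_width: 0.997
grip_force: 0.0
clock: 2.5
position: [0.3348, 0.1707, 0.2137]
tool_rot: [-0.051, 0.999, -0.0, -0.0]
force: [1.0, -0.1, 0.1]
grip_width: 0.999
grip_force: 0.0
clock: 3.7
position: [0.4481, -0.1164, 0.2136]
tool_rot: [-0.051, 0.999, 0.0, -0.0]
force: [0.3, 0.8, 0.3]
grip_width: 0.997
grip_force: 0.0
```

```bash
python3 - <<'E'
from h import *
c=snap('wrist');print(monitor.get_state()['position'],-np.array(c['R']).T@c['t'],c['fx'],np.round(c['R'],3))
cv2.imwrite('pics/w1.png',c['frame'][:,:,::-1])
E
```

```text
[ 0.44844423 -0.11666892  0.21358936] [ 0.375582   -0.12318815  0.38379035] 302.7778660805492 [[-0.101  0.995 -0.   ]
 [ 0.955  0.097  0.281]
 [ 0.28   0.028 -0.96 ]]
```

View pics/w1.png

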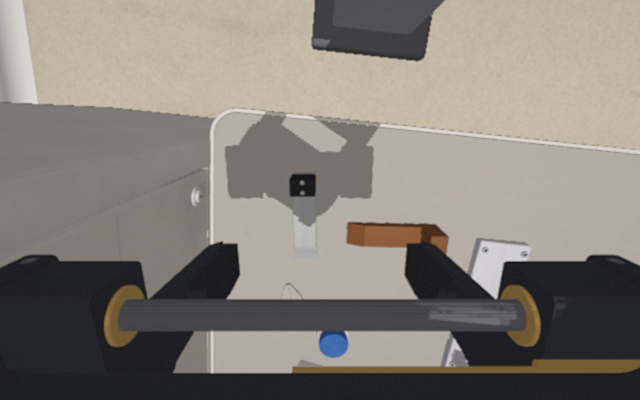

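The wrist view shows the gauge with its block at about (303,184) and its nose at about (305,255). I'll measure it from the depth.

```bash
python3 - <<'E'
from h import *
for n,(cx,cy,w,h) in{'wrist':(304,212,45,60),'top':(411,222,20,35)}.items():
    c=pickle.load(open(f'pics/{n}.pkl','rb'));R,t=np.array(c['R']),np.array(c['t'])
    v,u=np.mgrid[cy-h:cy+h,cx-w:cx+w];z=c['z_map'][v,u]
    X=np.stack([(u-c['cx'])/c['fx']*z,(v-c['cy'])/c['fy']*z,z],-1)[z>0]
    W=(X-t)@R
    near=(abs(W[:,0]-.5)<.09)&(abs(W[:,1]+.13)<.045)
    for lo,hi in((.035,.055),(.011,.02),(.003,.02)):
        p=W[near&(W[:,2]>lo)&(W[:,2]<hi)]
        if len(p)>5: print(n,lo,len(p),p.mean(0).round(4),cv2.minAreaRect(p[:,:2].astype(np.float32)*1000))
    print(np.median(W[near&(W[:,2]<.003)][:,2]))
E
```

```text
wrist 0.035 524 [ 0.4545 -0.1379  0.0438] ((455.1708679199219, -138.18048095703125), (21.822490692138672, 29.966964721679688), 5.704187393188477)
wrist 0.011 1251 [ 0.5073 -0.133   0.0134] ((496.5234680175781, -134.53228759765625), (104.68280792236328, 29.476408004760742), 5.483304977416992)
wrist 0.003 1451 [ 0.5119 -0.1326  0.0126] ((503.6133117675781, -133.85169982910156), (118.92765045166016, 29.476408004760742), 5.483304500579834)
-0.000726361905389375
top 0.035 115 [ 0.4542 -0.135   0.0446] ((454.11236572265625, -135.77708435058594), (21.4760799407959, 30.868154525756836), 8.078493118286133)
top 0.011 373 [ 0.5055 -0.13    0.0142] ((500.2717590332031, -130.68289184570312), (110.27598571777344, 31.36573600769043), 5.56135368347168)
top 0.003 599 [ 0.5101 -0.129   0.011 ] ((501.7987060546875, -131.14324951171875), (89.84877014160156, 172.40338134765625), 88.99638366699219)
-0.0001908903396812068
```

```bash
python3 -m pendant '[0,0,0.006,-0.0022,-0.0105,0.01,-1, 0,0,0,-0.0022,-0.0105,0.02,-1, 0,0,0,0,0,0.025,-1, 0,0,0,0,0,0.025,-1, 0,0,0,0,0,0.025,-1, 0,0,0,0,0,0.025,-1, 0,0,0,0,0,0.025,-1, 0,0,0,0,0,0.02,-1, 0,0,0,0,0,0.01,-1, 0,0,0,0,0,0.006,-1, 0,0,0,0,0,0,-1, 0,0,0,0,0,0,-1]'
python3 - <<'E'
from h import *
c=snap('wrist');cv2.imwrite('pics/w2.png',c['frame'][:,:,::-1]);print(monitor.get_state()['position'],monitor.get_state()['tool_rot'])
E
```

```text
clock: 4.95
position: [0.4551, -0.136, 0.0235]
tool_rot: [-0.049, 0.999, -0.0, 0.0]
force: [-0.0, 0.9, -0.6]
grip_width: 1.003
grip_force: 0.0
[ 0.45520408 -0.13608031  0.02356713] [-4.86294345e-02  9.98816620e-01 -4.04395337e-04  6.11474175e-04]
```

View pics/w2.png

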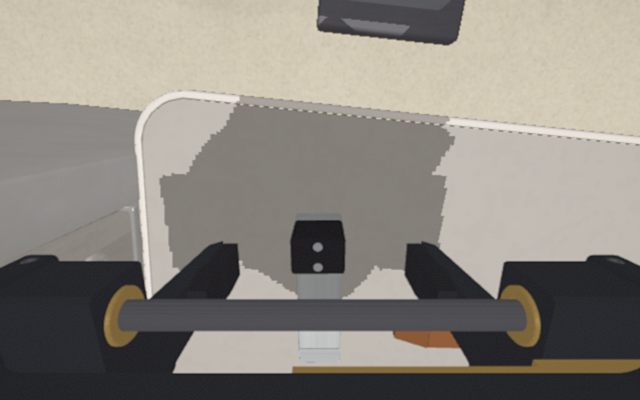

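The block sits at about (318,247), centred between the fingers. Next I lower, grip and lift.

```bash
python3 -m pendant '[0,0,0,0,0,0.006,-1, 0,0,0,0,0,0.005,-1, 0,0,0,0,0,0,-1, 0,0,0,0,0,0,0, 0,0,0,0,0,0,1, 0,0,0,0,0,0,1, 0,0,0,0,0,0,1, 0,0,0,0,0,0,1, 0,0,0,0,0,0,1, 0,0,0,0,0,0,1, 0,0,0,0,0,0,1, 0,0,0,0,0,0,1]' 40
```

```text
clock: 6.2
position: [0.4548, -0.136, 0.0119]
tool_rot: [-0.049, 0.999, -0.0, 0.0]
force: [-0.2, -0.5, 0.8]
grip_width: 0.337
grip_force: 39.9
```

```bash
python3 -m pendant '[0,0,0,0,0,-0.004,1, 0,0,0,0,0,-0.008,1, 0,0,0,0,0,-0.014,1, 0,0,0,0,0,-0.016,1, 0,0,0,0,0,-0.016,1, 0,0,0,0,0,-0.008,1, 0,0,0,0,0,-0.004,1, 0,0,0,0,0,0,1]'
python3 - <<'E'
from h import *
for n in('top','scene'):
    c=snap(n);R,t=np.array(c['R']),np.array(c['t'])
    v,u=np.mgrid[0:400,0:640];z=c['z_map']
    W=(np.stack([(u-c['cx'])/c['fx']*z,(v-c['cy'])/c['fy']*z,z],-1)-t)@R
    def box(x0,x1,y0,y1,lo,hi): return W[(z>0)&(W[...,0]>x0)&(W[...,0]<x1)&(W[...,1]>y0)&(W[...,1]<y1)&(W[...,2]>lo)&(W[...,2]<hi)]
    b=box(.49,.58,.08,.2,.006,.018);print(n,'near part',b[:,2].mean(),cv2.minAreaRect((b[:,:2]*1000).astype(np.float32)))
    # edges of bed by slice
    for x in np.arange(.515,.72,.02):
        p=box(x-.01,x+.01,.08,.2,.007,.08)[:,1]; r=box(x-.01,x+.01,.1,.175,.0165,.08)[:,1]
        print(x.round(3),np.percentile(p,[0.5,99.5]).round(4),p.max()+p.min() and ((np.percentile(p,.5)+np.percentile(p,99.5))/2).round(4), len(r) and (r.min().round(4),r.max().round(4)))
    f=box(.6,.64,.12,.15,.015,.08);print('roller near x',f[:,0].min(),f.mean(0))
E
```

```text
clock: 7.0
position: [0.4548, -0.1359, 0.082]
tool_rot: [-0.049, 0.999, -0.0, 0.0]
force: [-0.3, -0.2, -2.5]
grip_width: 0.341
grip_force: 39.9
top near part 0.012217156395763517 ((543.9526977539062, 138.53097534179688), (106.93354034423828, 80.54176330566406), 81.71932983398438)
0.515 [0.1068 0.1738] 0.1403 (np.float64(0.1119), np.float64(0.1706))
0.535 [0.1065 0.1736] 0.14 (np.float64(0.1374), np.float64(0.1706))
0.555 [0.1063 0.1734] 0.1398 (np.float64(0.1166), np.float64(0.1678))
0.575 [0.1061 0.1732] 0.1396 (np.float64(0.1086), np.float64(0.1137))
0.595 [0.1058 0.1729] 0.1394 (np.float64(0.1111), np.float64(0.165))
0.615 [0.1055 0.1727] 0.1391 (np.float64(0.1157), np.float64(0.1724))
0.635 [0.1053 0.1727] 0.139 (np.float64(0.1155), np.float64(0.1619))
0.655 [0.105  0.1727] 0.1388 (np.float64(0.1154), np.float64(0.1617))
0.675 [0.1022 0.1721] 0.1371 (np.float64(0.1123), np.float64(0.1627))
0.695 [0.1019 0.1695] 0.1357 (np.float64(0.1045), np.float64(0.1653))
0.715 [0.1017 0.1694] 0.1355 (np.float64(0.1095), np.float64(0.1663))
roller near x 0.6000198157735446 [0.62385153 0.135263
[... 171 characters left out ...]
] 0.1363 (np.float64(0.1593), np.float64(0.1593))
0.535 [0.1015 0.1711] 0.1363 0
0.555 [0.1013 0.1704] 0.1359 0
0.575 [0.1007 0.1714] 0.1361 0
0.595 [0.1003 0.1706] 0.1354 (np.float64(0.1075), np.float64(0.1631))
0.615 [0.1002 0.1705] 0.1354 (np.float64(0.1102), np.float64(0.1595))
0.635 [0.0993 0.1696] 0.1345 (np.float64(0.1097), np.float64(0.1591))
0.655 [0.0987 0.1689] 0.1338 (np.float64(0.1096), np.float64(0.1599))
0.675 [0.0993 0.1669] 0.1331 (np.float64(0.1064), np.float64(0.1549))
0.695 [0.0987 0.165 ] 0.1319 (np.float64(0.1038), np.float64(0.1609))
0.715 [0.0981 0.1554] 0.1267 (np.float64(0.1071), np.float64(0.1554))
roller near x 0.6143218045252239 [0.62525214 0.13349695 0.03011376]
```

```bash
python3 -m pendant '[0,0,0.038,0,0,0,1, 0,0,0.038,0,0,0,1, 0,0,0.037,0,0,0,1, 0,0,0,0,0.01,0,1, 0,0,0,0,0.02,0,1, 0,0,0,0,0.026,0,1, 0,0,0,0,0.026,0,1, 0,0,0,0,0.026,0,1, 0,0,0,0,0.026,0,1, 0,0,0,0,0.026,0,1, 0,0,0,0,0.026,0,1, 0,0,0,0,0.026,0,1]'
python3 -m pendant '[0,0,0,0,0.026,0,1, 0,0,0,0,0.02,0,1, 0,0,0,0,0.0125,0.01,1, 0,0,0,0,0.005,0.015,1, 0,0,0,0,0,0.015,1, 0,0,0,0,0,0.01,1, 0,0,0,0,0,0.003,1, 0,0,0,0,0,0,1,0,0,0,0,0,0,1]'
python3 - <<'E'
from h import *
a=snap('top');b=snap('scene')
s=monitor.get_state();print(s['position'],s['tool_rot'],s['force'])
f=a['frame'][135:265,260:360,::-1];g=b['frame'][150:270,260:400,::-1]
f=cv2.resize(f,None,fx=4,fy=4,interpolation=cv2.INTER_CUBIC);g=cv2.resize(g,None,fx=520/120,fy=520/120,interpolation=cv2.INTER_CUBIC)[:,:390]
cv2.imwrite('pics/both.png',np.hstack([f,g]))
E
```

```text
clock: 8.3
position: [0.4575, 0.0778, 0.0815]
tool_rot: [0.007, 1.0, 0.0, -0.0]
force: [0.2, -0.2, -1.7]
grip_width: 0.333
grip_force: 39.9
clock: 9.2
position: [0.4594, 0.1395, 0.0292]
tool_rot: [0.008, 1.0, 0.0, 0.0]
force: [-0.7, -0.5, -2.4]
grip_width: 0.334
grip_force: 39.9
[0.45948613 0.13954331 0.02932153] [7.96790672e-03 9.99968114e-01 4.50786892e-05 5.30043928e-04] [-0.30224132 -0.15244632 -2.37590673]
```

View pics/both.png

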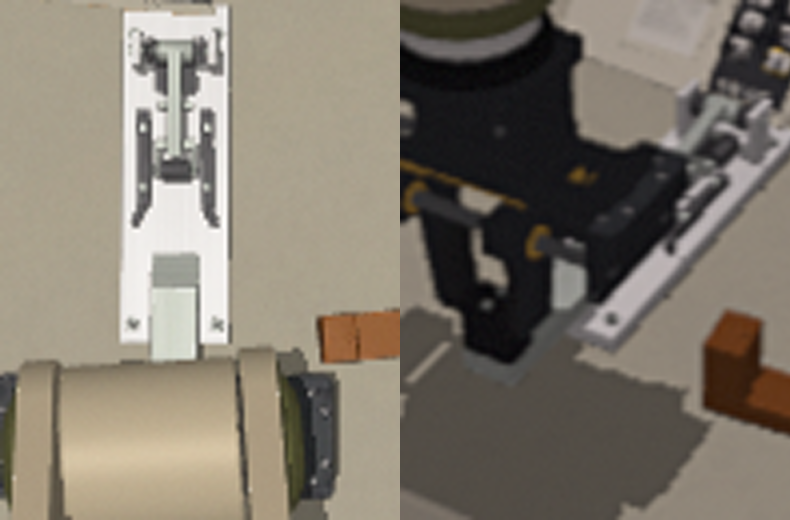

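The left half (top camera) shows the blade at columns 151–198 and the bed at 121–230 at row 320. The rails span 136–214 at row 150, and the roller is at (177,172). I'll convert these to offsets.

```bash
python3 - <<'E'
from h import *
c=pickle.load(open('pics/top.pkl','rb'))
P=lambda x,y,z:pt(c,260+(x+.5)/4-.5,135+(y+.5)/4-.5,z)
for n,l,r,y,z in(('blade',151,198,340,.0314),('blade front',152.5,198,288,.0314),('nose',153,198.5,254,.0214),('bed',121,230,340,.012),('bed',122,229.5,250,.012),('bed',124.5,227.5,30,.012),('rails out',136,214,150,.02),('rails in',150,201,150,.02),('roller',160,193,172,.022)):
    m=(P(l,y,z)+P(r,y,z))/2;print(n,m.round(4),'w',np.linalg.norm(P(l,y,z)-P(r,y,z)).round(4))
# sub-pixel edges of bed and blade by intensity profile
g=cv2.cvtColor(c['frame'],cv2.COLOR_RGB2GRAY)
for v in(200,205,210,215):print(v,g[v,286:320].tolist())
E
```

```text
blade [0.5119 0.1391 0.0314] w 0.0296
blade front [0.5447 0.1382 0.0314] w 0.0287
nose [0.5668 0.138  0.0214] w 0.029
bed [0.512 0.139 0.012] w 0.07
bed [0.5699 0.1382 0.012 ] w 0.0692
bed [0.7128 0.1365 0.012 ] w 0.0668
rails out [0.6336 0.1378 0.02  ] w 0.05
rails in [0.6336 0.1374 0.02  ] w 0.0327
roller [0.6192 0.1369 0.022 ] w 0.0211
200 [162, 160, 161, 161, 199, 235, 237, 237, 240, 240, 239, 239, 175, 158, 158, 160, 159, 160, 159, 161, 161, 161, 159, 156, 237, 238, 238, 239, 240, 238, 240, 149, 160, 161]
205 [163, 161, 159, 158, 222, 236, 238, 238, 240, 240, 240, 214, 158, 155, 157, 156, 158, 155, 156, 155, 155, 154, 156, 169, 237, 239, 239, 240, 239, 238, 239, 149, 159, 159]
210 [162, 162, 161, 161, 223, 236, 238, 238, 240, 240, 240, 215, 222, 214, 217, 209, 211, 211, 211, 214, 217, 217, 212, 112, 237, 239, 239, 240, 240, 238, 238, 148, 162, 162]
215 [161, 159, 161, 160, 227, 207, 139, 161, 157, 239, 240, 175, 208, 214, 216, 213, 211, 213, 213, 215, 216, 217, 214, 117, 237, 239, 226, 177, 160, 157, 235, 143, 160, 162]
```

Gauge and channel line up within about 0.5 mm, with the yaw matched. I'll lower until it touches the bed.

```bash
python3 -m pendant '[0,0,0,0,0,0.002,1, 0,0,0,0,0,0.001,1, 0,0,0,0,0,0.001,1, 0,0,0,0,0,0.0005,1, 0,0,0,0,0,0,1]'
python3 -m pendant '[0,0,0,0,0,0.0005,1, 0,0,0,0,0,0,1]'; python3 -m pendant '[0,0,0,0,0,0.0005,1, 0,0,0,0,0,0,1]'
```

```text
clock: 9.8
position: [0.4591, 0.1396, 0.0243]
tool_rot: [0.008, 1.0, 0.0, -0.0]
force: [-0.7, -0.1, -1.7]
grip_width: 0.332
grip_force: 39.9
clock: 10.0
position: [0.4592, 0.1396, 0.0239]
tool_rot: [0.008, 1.0, -0.0, 0.0]
force: [-0.2, -0.5, -1.0]
grip_width: 0.336
grip_force: 39.9
clock: 10.2
position: [0.4591, 0.1396, 0.0234]
tool_rot: [0.008, 1.0, -0.0, -0.0]
force: [-1.8, -0.6, 3.3]
grip_width: 0.334
grip_force: 39.9
```

```bash
python3 -m pendant '[0,0,0,-0.003,0,0,1, 0,0,0,-0.005,0,0,1, 0,0,0,-0.005,0,0,1, 0,0,0,-0.005,0,0,1, 0,0,0,-0.003,0,0,1, 0,0,0,0,0,0,1]'
python3 -m pendant '[0,0,0,-0.003,0,0,1, 0,0,0,-0.005,0,0,1, 0,0,0,-0.005,0,0,1, 0,0,0,-0.004,0,0,1, 0,0,0,-0.002,0,0,1, 0,0,0,0,0,0,1]'
```

```text
clock: 10.8
position: [0.4809, 0.1393, 0.0236]
tool_rot: [0.008, 1.0, 0.0, 0.0]
force: [-2.2, 1.0, 4.3]
grip_width: 0.33
grip_force: 39.9
clock: 11.4
position: [0.4996, 0.1391, 0.0237]
tool_rot: [0.008, 1.0, 0.0, 0.0]
force: [-5.2, -0.7, 8.4]
grip_width: 0.332
grip_force: 39.9
```

```bash
python3 -m pendant '[0,0,0,-0.002,0,-0.0005,1, 0,0,0,-0.002,0,0,1, 0,0,0,-0.002,0,0,1, 0,0,0,-0.002,0,0,1, 0,0,0,0,0,0,1]'
python3 -m pendant '[0,0,0,-0.002,0,0,1, 0,0,0,-0.002,0,0,1, 0,0,0,-0.002,0,0,1, 0,0,0,-0.002,0,0,1, 0,0,0,0,0,0,1]'
```

```text
clock: 11.9
position: [0.5076, 0.1388, 0.0238]
tool_rot: [0.008, 1.0, 0.0, 0.0]
force: [-1.7, 0.8, 2.4]
grip_width: 0.332
grip_force: 39.9
clock: 12.4
position: [0.5148, 0.1387, 0.0238]
tool_rot: [0.008, 1.0, -0.0, -0.001]
force: [-5.3, -0.6, 7.2]
grip_width: 0.329
grip_force: 39.9
```

```bash
python3 -m pendant '[0,0,0,-0.002,0,0,1, 0,0,0,-0.002,0,0,1, 0,0,0,-0.002,0,0,1, 0,0,0,-0.002,0,0,1, 0,0,0,0,0,0,1]'
python3 -m pendant '[0,0,0,-0.002,0,0,1, 0,0,0,-0.002,0,0,1, 0,0,0,-0.002,0,0,1, 0,0,0,-0.002,0,0,1, 0,0,0,0,0,0,1]'
```

```text
clock: 12.9
position: [0.5211, 0.1387, 0.0238]
tool_rot: [0.008, 1.0, -0.0, -0.003]
force: [-15.3, -1.1, 12.9]
grip_width: 0.334
grip_force: 39.9
clock: 13.4
position: [0.5289, 0.1386, 0.0238]
tool_rot: [0.008, 1.0, -0.0, -0.003]
force: [-16.4, -0.2, 14.4]
grip_width: 0.335
grip_force: 40.0
```

```bash
python3 -m pendant '[0,0,0,-0.002,0,0,1, 0,0,0,-0.002,0,0,1, 0,0,0,-0.002,0,0,1, 0,0,0,0,0,0,1]'
python3 -m pendant '[0,0,0,-0.001,0,-0.0004,1, 0,0,0,-0.001,0,-0.0003,1, 0,0,0,-0.001,0,0,1, 0,0,0,0,0,0,1]'
```

```text
clock: 13.8
position: [0.5361, 0.1384, 0.0238]
tool_rot: [0.008, 1.0, -0.0, -0.002]
force: [-9.3, 0.4, 9.1]
grip_width: 0.334
grip_force: 39.9
clock: 14.2
position: [0.5391, 0.1383, 0.0239]
tool_rot: [0.008, 1.0, -0.0, -0.001]
force: [-6.8, -0.1, 2.6]
grip_width: 0.334
grip_force: 39.9
```

```bash
python3 -m pendant '[0,0,0,-0.001,0,0,1, 0,0,0,-0.001,0,0,1, 0,0,0,-0.001,0,0,1, 0,0,0,0,0,0,1]'
python3 -m pendant '[0,0,0,-0.001,0,0,1, 0,0,0,-0.001,0,0,1, 0,0,0,0,0,0,1]'
python3 -m pendant '[0,0,0,-0.001,0,0,1, 0,0,0,-0.001,0,0,1, 0,0,0,0,0,0,1]'
```

```text
clock: 14.6
position: [0.5421, 0.1383, 0.0239]
tool_rot: [0.008, 1.0, -0.0, -0.001]
force: [-6.8, -1.0, 1.5]
grip_width: 0.332
grip_force: 39.9
clock: 14.9
position: [0.5441, 0.1382, 0.0239]
tool_rot: [0.008, 1.0, -0.0, -0.001]
force: [-7.1, 0.0, 2.7]
grip_width: 0.333
grip_force: 39.9
clock: 15.2
position: [0.5461, 0.1382, 0.0239]
tool_rot: [0.008, 1.0, -0.0, -0.001]
force: [-6.4, -0.5, 2.9]
grip_width: 0.331
grip_force: 39.9
```

```bash
python3 -m pendant '[0,0,0,-0.001,0,0,1, 0,0,0,0,0,0,1]'|grep -E 'pos|force: \['
python3 -m pendant '[0,0,0,-0.001,0,0,1, 0,0,0,0,0,0,1]'|grep -E 'pos|force: \['
python3 -m pendant '[0,0,0,-0.001,0,0,1, 0,0,0,0,0,0,1]'|grep -E 'pos|force: \['
```

```text
position: [0.5471, 0.1382, 0.0239]
force: [-6.6, -1.2, 2.5]
position: [0.5481, 0.1382, 0.0239]
force: [-7.0, -0.2, 3.0]
position: [0.5491, 0.1381, 0.0238]
force: [-6.4, -0.0, 2.1]
```

```bash
python3 -c "
from h import *
F=[monitor.get_state()['force'] for _ in range(20)]
print(np.mean(F,0),np.std(F,0))"
```

```text
[-6.44306716 -0.04945228  2.08535568] [3.55271368e-15 2.08166817e-17 4.44089210e-16]
```

```bash
python3 -m pendant '[0,0,0,-0.001,0,0,1, 0,0,0,0,0,0,1]'|grep -E 'pos|force: \['
python3 -m pendant '[0,0,0,-0.001,0,0,1, 0,0,0,0,0,0,1]'|grep -E 'pos|force: \['
python3 -m pendant '[0,0,0,-0.001,0,0,1, 0,0,0,0,0,0,1]'|grep -E 'pos|force: \['
python3 -m pendant '[0,0,0,-0.001,0,0,1, 0,0,0,0,0,0,1]'|grep -E 'pos|force: \['
```

```text
position: [0.5501, 0.1381, 0.0238]
force: [-5.7, 0.5, 2.2]
position: [0.5511, 0.1381, 0.0239]
force: [-5.7, -0.3, 2.6]
position: [0.5519, 0.1381, 0.0239]
force: [-7.5, -0.1, 3.5]
position: [0.5526, 0.1381, 0.0238]
force: [-8.6, -1.1, 5.5]
```

```bash
python3 -m pendant '[0,0,0,-0.001,0,0,1, 0,0,0,0,0,0,1]'|grep -E 'pos|force: \['
python3 -m pendant '[0,0,0,-0.001,0,0,1, 0,0,0,0,0,0,1]'|grep -E 'pos|force: \['
```

```text
position: [0.5535, 0.1381, 0.0238]
force: [-10.1, -0.9, 4.7]
position: [0.5545, 0.1381, 0.0239]
force: [-10.5, -0.3, 5.8]
```

```bash
python3 -m pendant '[0,0,0,-0.0007,0,-0.0002,1, 0,0,0,0,0,0,1]'|grep -E 'pos|force: \['
```

```text
position: [0.5552, 0.1381, 0.0239]
force: [-9.3, -0.3, 3.3]
```

```bash
python3 -m pendant '[0,0,0,-0.0007,0,0,1, 0,0,0,0,0,0,1]'|grep -E 'pos|force: \['
```

```text
position: [0.5558, 0.138, 0.0239]
force: [-10.0, 0.1, 3.0]
```

```bash
python3 -m pendant '[0,0,0,-0.0005,0,0,1, 0,0,0,0,0,0,1]'|grep -E 'pos|force: \['
```

```text
position: [0.5562, 0.1381, 0.0238]
force: [-10.7, -0.1, 3.5]
```

```bash
python3 -m pendant '[0,0,0,-0.0005,0,0,1, 0,0,0,0,0,0,1]'|grep -E 'pos|force: \['
```

```text
position: [0.5567, 0.138, 0.0239]
force: [-10.0, -0.4, 3.9]
```

```bash
python3 -m pendant '[0,0,0,-0.0005,0,0,1, 0,0,0,0,0,0,1]'|grep -E 'pos|force: \['
```

```text
position: [0.5569, 0.1381, 0.0239]
force: [-11.0, 0.2, 5.7]
```

```bash
python3 -m pendant '[0,0,0,-0.0004,0,0,1, 0,0,0,0,0,0,1]'|grep -E 'pos|force: \['
```

```text
position: [0.5569, 0.1381, 0.0238]
force: [-13.7, -0.7, 6.8]
```

Position has stalled at 0.5569, 5.0 mm after the plunger was first felt at 0.5519, and the force is rising. The plunger is fully in, so I release.

```bash
python3 -m pendant '[0,0,0,0,0,0,0.2, 0,0,0,0,0,0,-0.2, 0,0,0,0,0,0,-0.6, 0,0,0,0,0,0,-1, 0,0,0,0,0,0,-1, 0,0,0,0,0,0,-1, 0,0,0,0,0,0,-1]'
python3 -m pendant '[0,0,0,0,0,-0.003,-1, 0,0,0,0,0,-0.007,-1, 0,0,0,0,0,-0.015,-1, 0,0,0,0,0,-0.02,-1, 0,0,0,0,0,-0.025,-1, 0,0,0,0,0,-0.025,-1, 0,0,0,0,0,-0.025,-1, 0,0,0,0,0,-0.02,-1, 0,0,0,0.01,0,-0.02,-1, 0,0,0,0.03,0,0,-1, 0,0,0,0.03,0,0,-1, 0,0,0,0.03,0,0,-1]'
python3 -m pendant '[0,0,0,0.02,0,0,-1, 0,0,0,0.01,0,0,-1, 0,0,0,0,0,0,-1]'|head -2
python3 - <<'E'
from h import *
a=snap('top');b=snap('scene')
f=a['frame'][130:230,260:350,::-1];g=b['frame'][155:235,280:360,::-1]
f=cv2.resize(f,None,fx=4.8,fy=4.8,interpolation=cv2.INTER_CUBIC)[:,:400];g=cv2.resize(g,None,fx=6,fy=6,interpolation=cv2.INTER_CUBIC)[:,:400]
cv2.imwrite('pics/end.png',np.hstack([f[:,:],g[:480]]) if f.shape[0]==g.shape[0] else f)
E
```

```text
clock: 18.9
position: [0.5595, 0.138, 0.0248]
tool_rot: [0.008, 1.0, -0.0, 0.0]
force: [0.1, -0.2, -0.6]
grip_width: 0.922
grip_force: 0.0
clock: 20.1
position: [0.4583, 0.1396, 0.1853]
tool_rot: [0.008, 1.0, 0.0, 0.0]
force: [1.1, 0.1, -0.1]
grip_width: 1.0
grip_force: 0.0
clock: 20.4
position: [0.4291, 0.1401, 0.1854]
```

View pics/end.png

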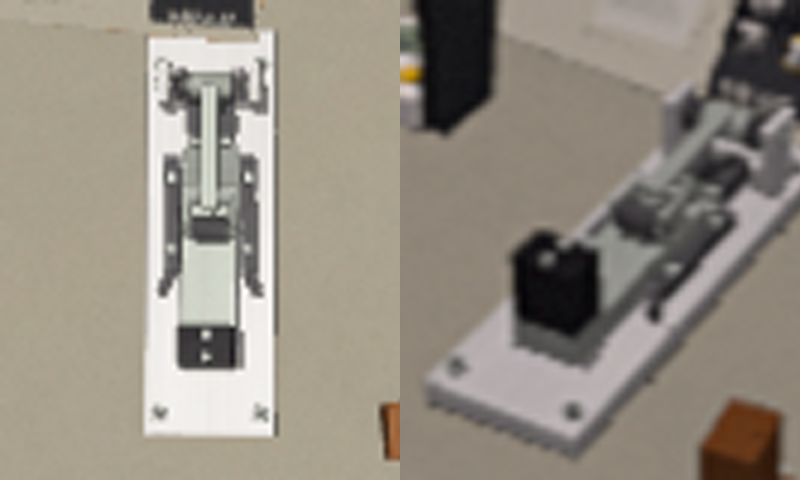

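The gauge lies flat in the channel with the roller on the blade at about (210,228). Its nose is against the stop at about (210,145), and nothing else has moved.

```bash
python3 -c "
from bench import job
print(job.finish_job())"
```

```text
the job is handed in; nothing more can be done
None
```

I slid the gauge flat under the finger until the plunger felt fully in, then let go with the finger holding it, and handed the job in at about 20 s. "Fully in" is judged from feel: the gauge stalled 5.0 mm after first contact, with 13.7 N total push against a 6–8 N sliding baseline, so roughly 6 N on the stop. I did not measure the plunger directly.

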